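# Start a spin and its timer by touch

## Robot

A 6-joint arm with a two-finger parallel gripper is mounted at the origin on a cart in front of the work surface, level with it; the furniture and walls round the work are solid. World frame = base frame: x ahead of the robot, y to its left, z up, the work surface at z = 0. Lengths are in m, angles in rad, forces in N, time in s.
With the tool pointing down it reaches from about 0.325 to 0.9 m from the base axis. Payload 6.1 kg.
Tool frame: the origin (TCP) lies on the front face of the gripper's body, between the roots of the fingers; the fingertips stand 73 mm ahead of it and the grasp point (between the pads) lies 54 mm ahead of it (ctrl.tip_reach is the distance from the TCP to the fingertips, in m); z points along the fingers, y is the line along which they close (so a half turn about z gives the same grasp; the last joint's range is limited). The gripper opens to 85 mm and grips with 20 to 120 N. Pads are 22 mm wide; open, the fingers measure 114 mm over their backs; the gripper's body (76 mm by 85 mm) begins 54 mm behind the grasp point. The pads swing forward as they close: fully open they stand 13 mm farther back than shut.
Start: joints at [-1.248, 0.22, 1.526, -0, 1.395, -0.126], TCP at [0.271, -0.563, 0.304] pointing down, gripper open.
Joint ranges: [-2.98, 2.98], [-0.91, 2.08], [0.09, 2.57], [-1.24, 4.39], [0.2, 2.65], [-2.68, 2.68]. Speed limits (rad/s): [2.57, 2.57, 3.01, 3.14, 3.14, 3.14].

## Interface

Orientations are given as a rotation vector (axis times angle).
In Python, from workcell import ctrl gives the robot as it stands. Calls block until the motion is done:
- ctrl.goto(position, orientation): joint-space move of the TCP to a pose.
- ctrl.move_l(position, velocity=0.15, frame=None, f_stop=None): straight line of the TCP; frame=None keeps the orientation; velocity is the mean speed in m/s. With f_stop (N) it stops when the force on the tool has changed by that much, and returns True; else False.
- ctrl.set_joints(angles): joint-space move.
- ctrl.move_gripper(opening): opening from 0.0 (shut) to 1.0 (fully open); the grip force is fixed at half the most; returns when the fingers have stopped.
- ctrl.pause(seconds).
- ctrl.solve_ik(position, orientation): joint angles nearest the present ones, or None.
- ctrl.observe(): the state.
- ctrl.capture(name): name is "side" or "top" or "wrist"; returns a dict with "pixels" (384x512x3 uint8, red, green, blue), "depth" (384x512 float32, m along the optical axis (not along the pixel's ray), 0 where there is no reading), "mtx" (3x3 intrinsics, pixels), "pose" (4x4, takes a point from camera to world coordinates). Camera axes: x right, y down, z forward; pixel columns grow to the right and rows downward; lengths in m; the calibration is good to about 2 mm. A picture is of the moment at which its call begins.
A pose or a line that the arm cannot do raises ctrl.MotionError and nothing moves.
- ctrl.hand_in(): hands the job in; it is judged then, once.
Trained networks look in a picture, given as the dict that the camera call returned (one of the last four; its "shot" number tells which), for a name from the list of things; names that differ only in an ending like _2 or _b are one class to them, and where a whole thing is asked for, a point or a joint stands for the part that bears it (a point fixed in the world has none). Each returns a list of dicts, best first, with "score" (0 to 1); they miss things now and then, are a little off and sometimes report something else, mostly with a low value. They report only what shows in the picture. A call takes as long as a camera call.
- ctrl.silhouettes(picture, thing): "region" (384x512 bool, what is visible of it) and "rect" ([left, top, right, bottom] in pixels, round what is visible of it).
- ctrl.spot_point(picture, thing): "point" ([column, row] in pixels: a listed point, or the origin of a listed thing).
The state is a dict: "time": time; "joint_positions": joint angles; "joint_vel": joint speeds; "joint_efforts": joint torques, N m; "position": TCP position; "eef_rot": TCP orientation; "force": force on the tool from outside, world axes, zero at the start; "ft_torque": the same for the moment, N m; "gripper_width": opening from 0.0 (shut) to 1.0 (fully open); "gripper_force": force on a finger pad.
Only numpy, scipy, OpenCV 4.12 (cv2) and the standard library are available. Lean on these libraries where they do the work, as an engineer would, in place of code of your own. Each camera call takes 0.05 s, during which the arm holds its last target. There are 200 camera calls.

## Task

The little bench centrifuge is loaded and balanced with its clear lid part open; get the run going with light touches of the closed fingers only, lifting or dragging nothing. First press the small round clear key of the bench timer right down, then push the centrifuge lid gently down until it is fully shut without slamming it, then press the far (lid side) end of the centrifuge's rocker switch fully in to start the spin, and last press the timer's long start bar right down so that it counts from the start of the spin. Never switch the spin on with the lid open, press the start bar before the spin is on or the clear key once the lid is shut; leave the timer and the bottles where they stand, and finish clear of everything with the lid still shut and the switch on.

Things in the scene. Friction and masses are not known exactly. Their poses are not given: they have to be found in the camera images.
- mini_centrifuge: Fixed bench centrifuge, white, 190 (x) x 150 (y) mm, case top at 98 mm. Origin: centre of its underside on the worktop; +z up, -x its front with a panel sloping 34 deg down to the front. On the panel (mm in this frame): rocker switch at [-66, 31, 75], round speed knob at [-69, -29, 77] (fixed, 19 across). Clear dome lid behind, hinged at the back; shut, it spans x -29 to 92, top at 141.
- mini_centrifuge_lid (a joint): Lid angle: 0 shut, grows as it opens; starts 0.5 to 0.8. Hinge line parallel to the centrifuge's y through its x = 93, z = 101 mm. A stiff hinge (about 0.06 N m): it stays at any angle, and about 1 N at the rim moves it. Open angle a takes a lid point u forward of and w above the hinge to u cos a - w sin a forward, u sin a + w cos a above.
- lid_rim (a point): Upper front edge of the dome lid, mid width, moving with the lid: 121 mm forward of and 27 mm above the hinge when shut (centrifuge frame [-28, 0, 128] mm). The place to push down with a fingertip while following it along its arc forward and down.
- mini_centrifuge_start_rocker (a joint): Rocker switch, 24 (y) x 17 mm face, 6 mm thick, standing 7 mm proud of the sloping panel. About +0.15 off (its far end raised), -0.157 fully on (far, lid-side end pressed in; 2.5 mm travel at that end). Light friction (1 N along the panel normal, 2 to 4 N straight down), no spring: it stays where it is left, also half way, so press on to its stop (7 N).
- rocker_far_end (a point): Middle of the far (lid side, higher) edge of the rocker's face, on its surface, moving with it; its height is about 83 mm when off. Press here along the panel's normal, forward and down (pressed in, this point goes 2.5 mm to the lid and 1.3 mm down); straight down is stiffer. The shut lid's front wall begins 32 mm behind it, rising to 128 mm.
- timer: Loose white bench timer, 96 (x) x 112 (y) mm, about 160 g. Origin: centre of its underside; +z up, -x its front. Flat front deck at 20 mm with two grey keys; tilted display behind, 45 mm high, beginning 27 mm behind the keys' centres.
- clear_key (a joint): Travel (m) of the clear key: 0 up, 0.004 right down. Sprung: starts to move at 1 N, fully down at 3 N, comes back when released.
- clear_key_top (a point): Centre of the top of the clear key: small round key, 20 mm across, top 26.5 mm above the worktop; at [-24, -36] mm in the timer's frame (its right end seen from the front).
- start_bar (a joint): Travel (m) of the start bar: 0 up, 0.004 right down. Sprung: starts to move at 1 N, fully down at 3 N, comes back when released.
- start_bar_top (a point): Centre of the top of the start bar: long rectangular key, 24 (x) x 44 (y) mm, top 26.5 mm above the worktop; at [-24, 22] mm in the timer's frame (left of the clear key seen from the front, 26 mm of bare deck between them).
- dropper_1: Bystander: amber dropper bottle with a black rubber bulb, 31 mm across and 94 mm high, loose; origin at the centre of its underside.
- dropper_2: Bystander: dropper bottle with a black rubber bulb and a white ribbed collar, 31 mm across and 94 mm high, loose; origin at the centre of its underside.
- bottle_red: Bystander: small screw-cap laboratory bottle, 57 mm across and 104 mm high, loose, at the left; origin at the centre of its underside.
- bottle_clear: Bystander: larger screw-cap laboratory bottle, 70 mm across and 138 mm high, loose, beside the centrifuge, where the timer is not; origin at the centre of its underside.

How it is judged:
By the outcome, as a careful person would: the job done as asked, in the order asked, and still so for the second after the job is handed in, with the robot touching nothing.
It also fails if it takes over 64 s, if anything falls off the work surface, if the arm or the gripper's body presses on something with over 40 N, if the wrist force passes 120 N, or if a joint passes its speed limit or range.

## Working session

There is one attempt and no reset: what is moved stays moved. The work goes in short steps, each a Python script; the robot and the scene stay as the last script left them, time stands still between calls to the robot, and variables do not carry over. Pictures are saved under pics/ and viewed, at most 10 in all, crops included, and the job is handed in when it is done.

```bash
mkdir -p pics; ls
cat > h.py <<'E'
import numpy as np, cv2
from workcell import ctrl
def px2w(c,p,depth=None,z=None):
    K=c["mtx"];T=c["pose"];u,v=p
    r=np.array([(u-K[0,2])/K[0,0],(v-K[1,2])/K[1,1],1.0])
    if z is not None:
        d=T[:3,:3]@r; s=(z-T[2,3])/d[2]; return T[:3,3]+s*d
    if depth is None:
        w=c["depth"][int(v)-1:int(v)+2,int(u)-1:int(u)+2]; w=w[w>0]
        if len(w)==0: return np.full(3,np.nan)
        depth=np.median(w)
    return T[:3,:3]@(r*depth)+T[:3,3]
def save(c,n): cv2.imwrite(f"pics/{n}.png",cv2.cvtColor(c["pixels"],cv2.COLOR_RGB2BGR))
E
python3 - <<'E'
from h import *
np.set_printoptions(precision=4,suppress=True)
print(ctrl.observe()["eef_rot"],ctrl.tip_reach)
for n in("top","side"):
    c=ctrl.capture(n); save(c,n); print(n,c["pose"][:3,3])
    for t in["mini_centrifuge","lid_rim","rocker_far_end","timer","clear_key_top","start_bar_top","bottle_red","bottle_clear","dropper_1"]:
        for d in ctrl.spot_point(c,t)[:2]: print(t,round(d["score"],2),d["point"],px2w(c,d["point"]))
E
python3 -c "
import cv2,numpy as np
cv2.imwrite('pics/both.png',cv2.resize(np.vstack([cv2.imread('pics/top.png'),cv2.imread('pics/side.png')]),(400,600)))"
```

```text
pics
[-3.0609 -0.6986  0.0003] 0.0726
top [0.2248 0.0173 1.508 ]
mini_centrifuge 0.62 [265.6, 200.3] [ 0.4853 -0.017   0.1034]
lid_rim 0.69 [264.0, 187.0] [ 0.5127 -0.012   0.186 ]
rocker_far_end 0.44 [258.5, 213.4] [0.4458 0.0083 0.0823]
timer 0.75 [360.5, 210.5] [ 0.4497 -0.3485  0.0205]
timer 0.21 [371.7, 216.3] [ 0.4268 -0.3842  0.0257]
clear_key_top 0.44 [373.3, 219.1] [ 0.4167 -0.3884  0.027 ]
start_bar_top 0.66 [359.6, 216.8] [ 0.427  -0.3422  0.025 ]
start_bar_top 0.57 [377.9, 164.4] [ 0.6053 -0.4174  0.0504]
bottle_clear 0.91 [186.9, 201.3] [0.4936 0.2439 0.1036]
dropper_1 0.65 [354.9, 168.6] [ 0.5991 -0.3407  0.0294]
dropper_1 0.58 [373.6, 164.3] [ 0.6111 -0.4077  0.032 ]
side [ 0.4336 -1.2719  0.7625]
mini_centrifuge 0.6 [257.7, 222.0] [ 0.5127 -0.0904  0.0495]
mini_centrifuge 0.59 [252.1, 170.7] [0.5183 0.2331 0.0821]
lid_rim 0.85 [252.1, 169.9] [0.5185 0.2339 0.085 ]
lid_rim 0.26 [234.9, 273.0] [ 0.4318 -0.3131  0.0264]
timer 0.71 [243.4, 290.1] [ 0.4512 -0.3862  0.026 ]
clear_key_top 0.57 [232.5, 290.4] [ 0.4231 -0.3859  0.0273]
start_bar_top 0.68 [235.6, 275.7] [ 0.4333 -0.3227  0.0246]
start_bar_top 0.3 [235.5, 198.1] [0.4478 0.025  0.0787]
bottle_red 0.61 [234.8, 198.4] [0.4454 0.0212 0.0797]
bottle_red 0.2 [231.7, 278.2] [ 0.4224 -0.3338  0.0258]
bottle_clear 0.93 [249.0, 186.4] [0.5045 0.2349 0.0156]
bottle_clear 0.71 [232.1, 196.8] [ 0.4371  0.1909 -0.0024]
dropper_1 0.79 [300.5, 281.9] [ 0.6053 -0.3572  0.0158]
dropper_1 0.66 [305.4, 301.2] [ 0.605  -0.4326  0.0148]
```

View pics/top.png

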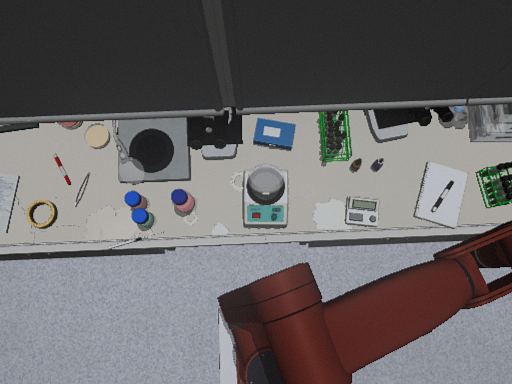

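View pics/side.png

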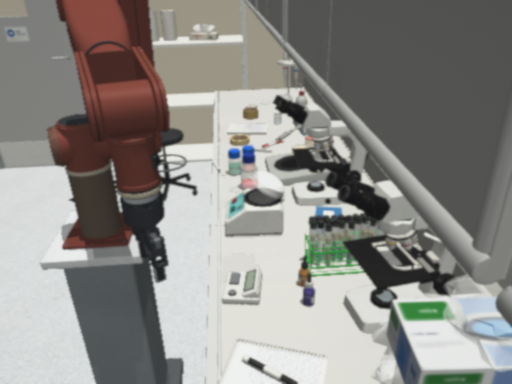

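The top view shows the centrifuge near (265,200) and the timer near (362,210), with the clear key at (373,218) and the bar at (356,216). The side view agrees. Next I close the gripper and take wrist views.

```bash
cat >> h.py <<'E'
from scipy.spatial.transform import Rotation as R
np.set_printoptions(precision=4,suppress=True)
def down(yaw=0,tilt=0):
    # tool z down; tilt leans z towards the heading yaw (world z rotation); tool y across
    h=np.array([np.cos(yaw),np.sin(yaw),0]); z=np.sin(tilt)*h-np.cos(tilt)*np.array([0,0,1])
    y=np.cross(h,[0,0,1.]); x=np.cross(y,z)   # y = right-hand side
    M=np.column_stack([x,y,z]); return M
def rv(M): return R.from_matrix(M).as_rotvec()
def tcp(tip,M): return np.asarray(tip)-ctrl.tip_reach*M[:,2]
E
python3 - <<'E'
from h import *
c=ctrl.capture("top")
m=ctrl.silhouettes(c,"timer"); 
for d in m[:1]: print(d["score"],d["rect"],cv2.minAreaRect(np.argwhere(d["region"])[:,::-1].astype(np.float32)))
ctrl.move_gripper(0.0)
for s in (1,-1):
    M=down(0); M=M@np.diag([s,s,1]); print(s,ctrl.solve_ik([0.36,-0.36,0.30],rv(M)),ctrl.solve_ik([0.42,-0.01,0.35],rv(M)))
E
```

```text
0.71 [346.6, 197.2, 377.8, 226.7] ((361.5, 210.5), (29.0, 31.0), 90.0)
1 [-0.9404 -0.0564  1.8283 -0.      1.3697  0.6304] [-0.212  -0.3214  1.9618 -0.      1.5013  1.3588]
-1 [-0.9404 -0.0564  1.8283  0.      1.3697 -2.5112] [-0.212  -0.3214  1.9618  0.      1.5013 -1.7828]
```

Run:
```python
from h import *
M=down(0)
for n,p,ts in (("w1",[0.38,-0.36,0.30],["timer","clear_key_top","start_bar_top"]),("w2",[0.40,-0.01,0.40],["mini_centrifuge","lid_rim","rocker_far_end"])):
    ctrl.goto(p,rv(M)); c=ctrl.capture("wrist"); save(c,n); np.savez("pics/"+n,**{k:c[k] for k in("pixels","depth","mtx","pose")})
    print(c["pose"]); print(ctrl.observe()["time"],ctrl.observe()["position"],ctrl.observe()["force"])
    for t in ts:
        for d in ctrl.spot_point(c,t)[:2]: print(t,round(d["score"],2),d["point"],px2w(c,d["point"]))
cv2.imwrite("pics/w.png",np.hstack([cv2.resize(cv2.imread(f"pics/{n}.png"),(400,300)) for n in("w1","w2")]))
```

```text
[[ 0.0003 -0.956  -0.2933  0.4543]
 [-1.     -0.0004  0.0003 -0.3606]
 [-0.0004  0.2933 -0.956   0.3702]
 [ 0.      0.      0.      1.    ]]
2.8333 [ 0.3798 -0.361   0.3003] [-0.2796 -0.2694 -0.0869]
timer 0.82 [252.6, 103.5] [ 0.4476 -0.3518  0.0202]
clear_key_top 0.77 [285.6, 133.5] [ 0.4163 -0.3877  0.0262]
start_bar_top 0.58 [229.0, 122.6] [ 0.4279 -0.3263  0.0269]
[[-0.0015 -0.9558 -0.2941  0.4746]
 [-1.      0.0011  0.0016 -0.0108]
 [-0.0012  0.2941 -0.9558  0.4694]
 [ 0.      0.      0.      1.    ]]
4.4 [ 0.4001 -0.0108  0.3995] [-0.3683 -0.3932  0.254 ]
mini_centrifuge 0.88 [262.1, 75.5] [ 0.4924 -0.0118  0.1766]
lid_rim 0.86 [267.1, 52.8] [ 0.5098 -0.0159  0.1847]
rocker_far_end 0.64 [236.3, 121.2] [0.4461 0.0193 0.0811]
```

View pics/w.png

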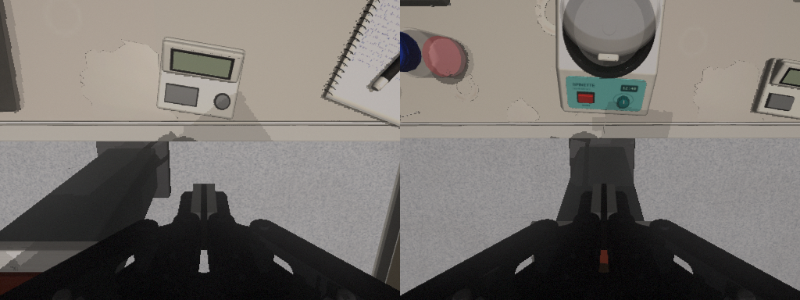

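Run:
```python
from h import *
def cloud(c):
    v,u=np.mgrid[:384,:512]; K=c["mtx"]; r=np.stack([(u-K[0,2])/K[0,0],(v-K[1,2])/K[1,1],np.ones_like(u)],-1)
    return (r*c["depth"][...,None])@c["pose"][:3,:3].T+c["pose"][:3,3]
c1=dict(np.load("pics/w1.npz")); c2=dict(np.load("pics/w2.npz"))
# timer keys: by height band above deck (z .0235-.029), in front of display
P=cloud(c1); z=P[...,2]; reg=(abs(P[...,0]-.425)<.05)&(abs(P[...,1]+.355)<.08)&(c1["depth"]>0)
m=(reg&(z>.0235)&(z<.0285)).astype(np.uint8)
n,l,s,ce=cv2.connectedComponentsWithStats(m)
for i in range(1,n):
    if s[i,4]>30: print("key",s[i],ce[i],np.median(P[l==i],0),px2w(c1,ce[i],z=.0265))
m=(reg|((abs(P[...,0]-.45)<.08)&(abs(P[...,1]+.36)<.08)))&(z>.01)
q=(P[m][:,:2]*1000).astype(np.float32); print("timer rect",cv2.minAreaRect(q))
# centrifuge
P=cloud(c2); z=P[...,2]; px=c2["pixels"].astype(int); r,g,b=px[...,0],px[...,1],px[...,2]
box=(abs(P[...,1])<.12)&(P[...,0]>.38)&(P[...,0]<.62)
m=box&(r>120)&(g<80)&(b<80); print("red",m.sum(),np.argwhere(m).mean(0)[::-1],P[m].mean(0),P[m].min(0),P[m].max(0))
m=box&(g>r+30)&(b>r+20); print("teal",m.sum(),P[m].min(0),P[m].max(0),cv2.minAreaRect((P[m][:,:2]*1000).astype(np.float32)))
A=np.c_[P[m][:,:2],np.ones(m.sum())]; print("plane",np.linalg.lstsq(A,P[m][:,2],rcond=None)[0])
m=box&(abs(z-.098)<.004); q=P[m]; 
for x0 in np.arange(.44,.62,.02):
    k=q[abs(q[:,0]-x0)<.004]
    if len(k): print(round(x0,3),k[:,1].min(),k[:,1].max())
m=box&(z>.02)
for y0 in np.arange(-.08,.07,.02):
    k=P[m&(abs(P[...,1]-y0)<.003)]; 
    if len(k): print("front",round(y0,3),k[:,0].min())
w=cv2.imread("pics/w2.png")[0:170,180:350]; w1=cv2.imread("pics/w1.png")[30:165,190:325]
cv2.imwrite("pics/z.png",np.hstack([cv2.resize(w,(400,400)),cv2.resize(w1,(400,400))]))
```

```text
key [217  90  87  16 167] [260.0898  97.8802] [ 0.4533 -0.3608  0.0276] [ 0.4535 -0.3599  0.0265]
key [211 108  42  28 912] [231.3936 121.3596] [ 0.4295 -0.3287  0.0262] [ 0.4292 -0.3289  0.0265]
key [276 121  18  18 254] [284.1181 129.626 ] [ 0.4201 -0.3859  0.0261] [ 0.4205 -0.386   0.0265]
timer rect ((431.0412292480469, -360.83837890625), (130.69252014160156, 130.42649841308594), 81.37364196777344)
red 50 [237.16 122.  ] [0.4452 0.0183 0.0816] [0.4439 0.0075 0.0797] [0.4465 0.0294 0.0836]
teal 3419 [ 0.4188 -0.0737  0.0568] [0.4746 0.0487 0.4694] ((447.5115966796875, -12.660140991210938), (121.43635559082031, 53.81998825073242), 87.0124740600586)
plane [ 0.7419 -0.0509 -0.254 ]
0.48 -0.08843333659068509 0.055547699175025805
0.5 -0.08954106813904772 0.05697727956662722
0.52 -0.09041901324608702 0.05573172827322265
0.54 -0.0915594332165275 0.05566101437955656
0.56 -0.09298184917407394 0.053590955063422874
front -0.08 0.40979821015050766
front -0.06 0.40926576594421415
front -0.04 0.3906647239434553
front -0.02 0.4054666060427704
front 0.0 0.405648226738411
front 0.02 0.3907262046220378
front 0.04 0.41020226179111535
front 0.06 0.4182967913844015
```

View pics/z.png

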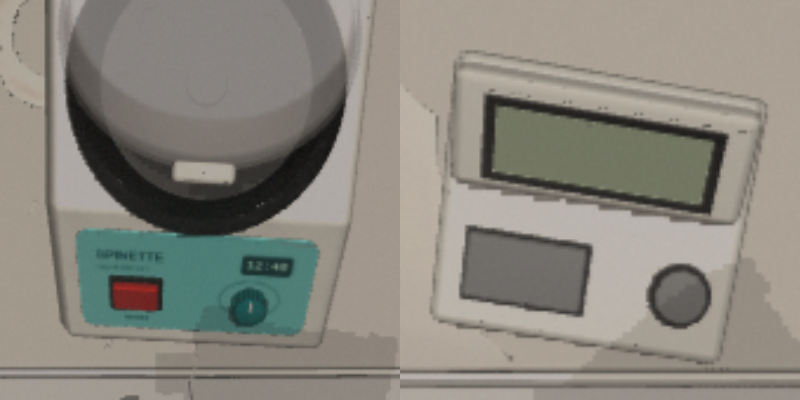

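Wrist-camera fit:
- **Timer:** clear key at (0.4205, -0.386), bar at (0.4292, -0.3289), yaw about -0.15.
- **Centrifuge:** yaw about -0.055, with the red rocker at about (237,125) px.

I'll press the clear key now, then take a closer look at the lid and rocker.

```bash
cat >> h.py <<'E'
def press(p,yaw,zt=.0205,f=6):
    M=down(yaw)
    ctrl.goto(tcp([*p,.09],M),rv(M)); ctrl.move_l(tcp([*p,.034],M),.12)
    hit=ctrl.move_l(tcp([*p,zt],M),.012,f_stop=f)
    ctrl.pause(.15); o=ctrl.observe(); print("hit",hit,"tip z",o["position"][2]-ctrl.tip_reach,o["position"],o["force"])
    ctrl.move_l(tcp([*p,.09],M),.12)
    return hit
E
python3 - <<'E'
from h import *
press([.4205,-.386],-.15)
M=down(-.055)
ctrl.goto([.36,.0,.32],rv(M))
c=ctrl.capture("wrist"); save(c,"w3"); np.savez("pics/w3",**{k:c[k] for k in("pixels","depth","mtx","pose")})
print(ctrl.observe()["time"])
for t in ["mini_centrifuge","lid_rim","rocker_far_end"]:
    for d in ctrl.spot_point(c,t)[:2]: print(t,round(d["score"],2),d["point"],px2w(c,d["point"]))
px=c["pixels"].astype(int); r,g,b=px[...,0],px[...,1],px[...,2]
m=(r>g+60)&(r>b+60); m[260:]=0; n,l,s,ce=cv2.connectedComponentsWithStats(m.astype(np.uint8)); i=1+s[1:,4].argmax(); print(s[i],ce[i])
u=int(ce[i][0])
for v in range(s[i,1]-8,s[i,1]+s[i,3]+8): print(v,px[v,u],px2w(c,(u,v)))
lr=ctrl.spot_point(c,"lid_rim")[0]["point"]
for v in range(int(lr[1])-20,int(lr[1])+24,4): print("lid",v,px[v,int(lr[0])],px2w(c,(lr[0],v)))
cv2.imwrite("pics/w3b.png",cv2.resize(cv2.imread("pics/w3.png")[:220,130:400],(736,600)))
E
```

```text
hit True tip z 0.022529797938749235 [ 0.4205 -0.3861  0.0951] [-0.4629  0.508   5.3486]
10.1833
mini_centrifuge 0.75 [266.8, 31.3] [ 0.4866 -0.0125  0.1   ]
rocker_far_end 0.77 [237.2, 86.2] [0.4452 0.017  0.0815]
[224  84  25  16 383] [236.3368  91.3969]
76 [ 67 118 111] [0.4542 0.0175 0.0808]
77 [ 77 125 117] [0.4533 0.0175 0.0809]
78 [ 78 126 118] [0.4525 0.0177 0.08  ]
79 [ 78 128 120] [0.4517 0.0178 0.0791]
80 [40 58 55] [0.4508 0.0179 0.0788]
81 [34 35 28] [0.45   0.018  0.0787]
82 [30 30 31] [0.4491 0.018  0.0787]
83 [27 29 28] [0.4482 0.0181 0.079 ]
84 [113  28  25] [0.4473 0.0181 0.0795]
85 [130  31  24] [0.4463 0.0181 0.0807]
86 [149  29  29] [0.4454 0.0181 0.0813]
87 [166  36  30] [0.4445 0.0182 0.0817]
88 [125  35  33] [0.4436 0.0182 0.0818]
89 [115  31  30] [0.4428 0.0184 0.0808]
90 [112  29  25] [0.4419 0.0185 0.0804]
91 [115  35  32] [0.441  0.0187 0.0789]
92 [114  35  32] [0.4401 0.0188 0.0784]
93 [117  37  35] [0.4393 0.0189 0.0773]
94 [115  34  31] [0.4384 0.0191 0.0765]
95 [114  33  32] [0.4374 0.0191 0.0764]
96 [113  35  31] [0.4365 0.0193 0.0753]
97 [114  31  31] [0.4356 0.0195 0.0739]
98 [112  33  32] [0.4347 0.0196 0.0736]
99 [110  34  29] [0.4338 0.0197 0.0729]
100 [73 93 86] [0.4328 0.0202 0.0671]
101 [ 78 124 116] [0.4319 0.0204 0.066 ]
102 [ 78 126 120] [0.4309 0.0205 0.0649]
103 [ 80 127 120] [0.4299 0.0207 0.0638]
104 [ 65 111 105] [0.4289 0.0208 0.0636]
105 [ 72 117 110] [0.428  0.021  0.0625]
106 [ 79 123 118] [0.427  0.0211 0.0621]
107 [ 79 127 119] [0.426  0.0212 0.0621]Traceback (most recent call last):
  File "<stdin>", line 13, in <module>
IndexError: list index out of range
```

```bash
cat >> h.py <<'E'
CY=-.055; CO=np.array([.503,-.0164])
def cen(p): # centrifuge frame (m) -> world
    c,s=np.cos(CY),np.sin(CY); return np.array([CO[0]+c*p[0]-s*p[1],CO[1]+s*p[0]+c*p[1],p[2]])
def rim(a,u=.118,w=.027): return cen([.093-(u*np.cos(a)-w*np.sin(a)),0,.101+u*np.sin(a)+w*np.cos(a)])
E
python3 - <<'E'
from h import *
M=down(CY)
ctrl.goto(tcp(rim(.85)+[0,0,.03],M),rv(M)); ctrl.move_l(tcp(rim(.8),M),.1)
for a in [.65,.5,.4,.3,.22,.15,.1,.06,.03,0]:
    h=ctrl.move_l(tcp(rim(a),M),.05 if a>.25 else .025,f_stop=8); o=ctrl.observe(); print(a,h,o["force"],o["position"][2]-ctrl.tip_reach,rim(a)[2])
    if h: break
if not h: print(ctrl.move_l(tcp(rim(0)-[0,0,.006],M),.01,f_stop=8))
o=ctrl.observe(); print(o["position"],o["position"][2]-ctrl.tip_reach,o["force"])
c=ctrl.capture("side"); save(c,"s2")
ctrl.move_l(o["position"]+[0,0,.05],.1)
ctrl.goto([.36,0,.32],rv(M)); c=ctrl.capture("wrist"); save(c,"w4"); print(ctrl.observe()["time"])
for t in["lid_rim","rocker_far_end"]:
    for d in ctrl.spot_point(c,t)[:1]: print(t,d["score"],d["point"],px2w(c,d["point"]))
cv2.imwrite("pics/z2.png",np.hstack([cv2.resize(cv2.imread("pics/s2.png")[140:260,180:320],(400,400)),cv2.resize(cv2.imread("pics/w4.png")[0:200,160:360],(400,400))]))
E
```

```text
0.65 False [ 0.1882 -0.3202 -0.5549] 0.19389204442891667 0.1939062584376772
0.5 False [-0.3247  0.3503  0.2123] 0.181065600163056 0.18126694272633603
0.4 False [ 0.2907  0.0174 -0.2568] 0.17137080601401417 0.17182001123049867
0.3 False [-0.0732 -0.572   0.5788] 0.16119520459438866 0.16166546959242944
0.22 False [-0.7297 -1.075  -0.767 ] 0.1529628282543648 0.15310032665546894
0.15 False [ 0.6472 -0.1249  0.091 ] 0.14514496564267865 0.14533051873615785
0.1 False [-0.1708  0.5143  0.1723] 0.1393981460230155 0.13964545562683242
0.06 False [ 0.5104  0.128  -0.4823] 0.13476536168559647 0.135027167342825
0.03 False [ 0.8018 -0.1516 -0.1657] 0.13125963936182292 0.13152731993511715
0 False [1.0856 0.2892 1.3145] 0.1280477873312563 0.128
True
[ 0.4781 -0.0151  0.2005] 0.12792094238190183 [-1.323   0.9224  4.4916]
17.4167
lid_rim 0.97 [268.6, 37.1] [ 0.4787 -0.0126  0.1218]
rocker_far_end 0.9 [237.0, 82.9] [0.4484 0.0176 0.08  ]
```

View pics/z2.png

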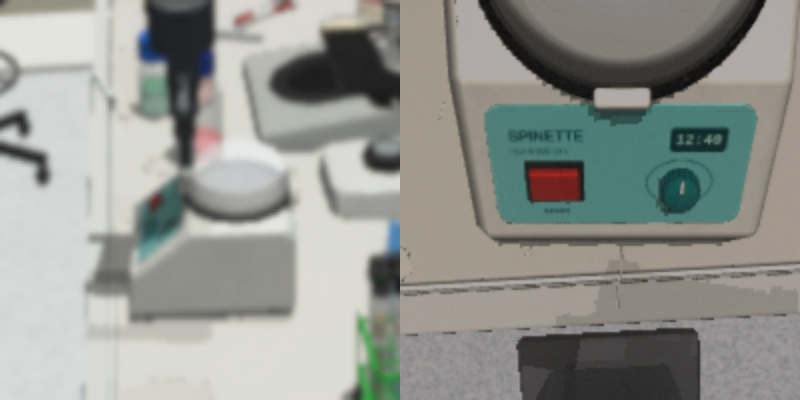

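The lid is shut: it came to a firm stop at rim z = 127.9 mm, and both views agree. Next is the rocker's far end. I'll tilt the tool 15° so that only the far edge is touched, and move along the panel normal.

Run:
```python
from h import *
M=down(CY,np.radians(15)); h=np.array([np.cos(CY),np.sin(CY),0])
n=np.sin(np.radians(34))*h-np.cos(np.radians(34))*np.array([0,0,1])
far=np.array([.4447,.0182,.0825]); tip=far-.004*M[:,0]
ctrl.goto(tcp(tip-.05*n,M),rv(M)); ctrl.move_l(tcp(tip-.008*n,M),.1)
o=ctrl.observe()["position"]
hit=ctrl.move_l(tcp(tip+.007*n,M),.012,f_stop=10); ctrl.pause(.1)
s=ctrl.observe(); print(hit,"past far edge by mm",1e3*(s["position"]-tcp(tip,M))@n,s["force"])
ctrl.move_l(tcp(tip-.05*n,M),.12)
ctrl.goto([.36,0,.32],rv(down(CY))); c=ctrl.capture("wrist"); save(c,"w5"); print(ctrl.observe()["time"])
for v in range(76,104,2): print(v,c["pixels"][v,236],px2w(c,(236,v)))
for d in ctrl.spot_point(c,"lid_rim")[:1]: print(px2w(c,d["point"]))
cv2.imwrite("pics/z3.png",np.hstack([cv2.resize(cv2.imread(f"pics/{k}.png")[40:140,200:300],(400,400)) for k in("w4","w5")]))
```

```text
True past far edge by mm 2.708277039119875 [-4.3709  0.8646  8.8066]
20.9167
76 [ 68 115 109] [0.4544 0.0179 0.0813]
78 [ 77 128 120] [0.4528 0.0181 0.0796]
80 [49 76 72] [0.451  0.0183 0.0792]
82 [33 34 33] [0.4492 0.0184 0.0799]
84 [149  31  29] [0.4475 0.0185 0.0803]
86 [139  33  29] [0.4457 0.0186 0.0809]
88 [138  34  31] [0.4439 0.0188 0.08  ]
90 [135  31  28] [0.4422 0.019  0.0789]
92 [138  35  32] [0.4404 0.0192 0.0785]
94 [139  36  34] [0.4386 0.0194 0.0774]
96 [138  36  33] [0.4368 0.0196 0.0766]
98 [139  36  35] [0.4349 0.0199 0.0753]
100 [89 43 40] [0.4331 0.0201 0.074 ]
102 [55 84 79] [0.4311 0.021  0.065 ]
[ 0.4791 -0.0136  0.1233]
```

View pics/z3.png

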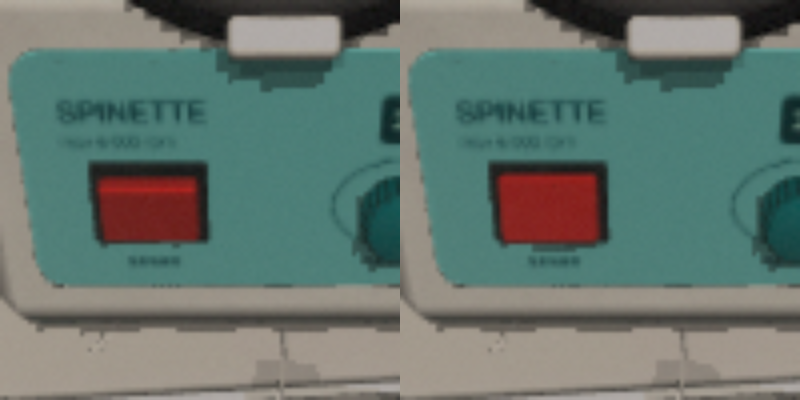

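The rocker has flipped: the bright highlight on its raised far end has gone. I'll measure its angle over the whole face and press again more firmly, so it can't be left short of its stop.

Run:
```python
from h import *
def ang(c):
    px=c["pixels"].astype(int); m=((px[...,0]>px[...,1]+60)).astype(np.uint8); m[:70]=0;m[110:]=0;m[:,:215]=0;m[:,260:]=0
    m=cv2.erode(m,np.ones((5,5))); q=np.array([px2w(c,(u,v)) for v,u in np.argwhere(m)])
    g=np.linalg.lstsq(np.c_[q[:,:2],np.ones(len(q))],q[:,2],rcond=None)[0]; return len(q),np.arctan(np.hypot(g[0],g[1]))-np.radians(34)
print("angle (on = -0.157)",ang(ctrl.capture("wrist")))
M=down(CY,np.radians(15)); h=np.array([np.cos(CY),np.sin(CY),0])
n=np.sin(np.radians(34))*h-np.cos(np.radians(34))*np.array([0,0,1])
far=np.array([.4447,.0182,.0825]); tip=far-.004*M[:,0]
ctrl.goto(tcp(tip-.05*n,M),rv(M)); ctrl.move_l(tcp(tip-.006*n,M),.1)
hit=ctrl.move_l(tcp(tip+.007*n,M),.012,f_stop=15); ctrl.pause(.1)
s=ctrl.observe(); print(hit,1e3*(s["position"]-tcp(tip,M))@n,s["force"])
ctrl.move_l(tcp(tip-.05*n,M),.12)
ctrl.goto([.36,0,.32],rv(down(CY))); print(ang(ctrl.capture("wrist")))
ctrl.goto([.38,-.36,.30],rv(down(0))); c=ctrl.capture("wrist"); save(c,"w6")
for t in["clear_key_top","start_bar_top"]:
    for d in ctrl.spot_point(c,t)[:1]: print(t,px2w(c,d["point"]))
a,b=[cv2.cvtColor(cv2.imread(f"pics/{k}.png"),cv2.COLOR_BGR2GRAY)[60:170,180:330].astype(np.float32) for k in("w1","w6")]
print("timer shift px",cv2.phaseCorrelate(a,b),ctrl.observe()["time"])
```

```text
angle (on = -0.157) (264, np.float64(-0.16054461034682155))
True 2.321765717261499 [-5.7263  0.3303 10.4172]
(238, np.float64(-0.12864943585943117))
clear_key_top [ 0.418  -0.3884  0.0262]
start_bar_top [ 0.4291 -0.3301  0.0266]
timer shift px ((1.9181050515190918, 0.3342763404753981), 1.0106930221981472) 25.7917
```

Run:
```python
from h import *
press([.4290,-.3295],-.15,f=7)
ctrl.goto([.36,-.15,.34],rv(down(0))); c=ctrl.capture("wrist"); save(c,"w7"); t=ctrl.capture("top"); save(t,"t7")
print(ctrl.observe()["time"])
cv2.imwrite("pics/z4.png",np.hstack([cv2.resize(cv2.imread("pics/w7.png"),(400,300)),cv2.resize(cv2.imread("pics/t7.png")[130:250,320:480][:, :],(400,300))]))
```

```text
hit True tip z 0.022484724017964558 [ 0.429  -0.3295  0.0951] [-0.9692  0.5976  5.1416]
29.9667
```

View pics/z4.png

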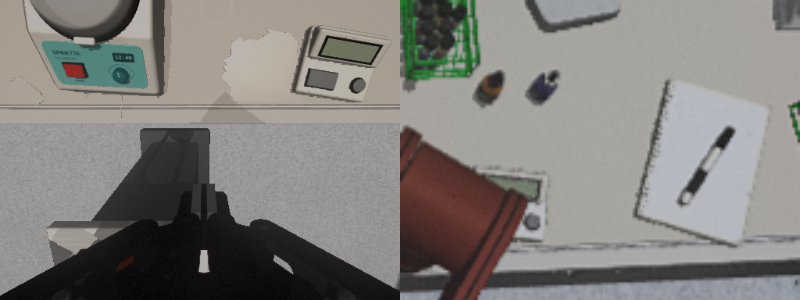

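The lid is shut, the rocker is on at (75,70), the timer hasn't moved, and the arm is clear of everything. Handing in.

```bash
python3 -c "
from h import *
print(ctrl.hand_in())"
```

```text
the job is handed in; nothing more can be done
None
```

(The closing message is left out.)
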